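# Seat the lenses in the cleaning rack and shut the keeper

## Robot

A 6-joint arm with a two-finger parallel gripper is mounted at the origin on a cart in front of the work surface, level with it; the furniture and walls round the work are solid. World frame = base frame: x ahead of the robot, y to its left, z up, the work surface at z = 0. Lengths are in m, angles in rad, forces in N, time in s.
With the tool pointing down it reaches from about 0.35 to 0.85 m from the base axis. Payload 8.1 kg.
Tool frame: the origin (TCP) lies at the very end of the fingers, on their centre line; the grasp point (between the pads) lies 19 mm behind it; z points along the fingers, y is the line along which they close (so a half turn about z gives the same grasp; the last joint's range is limited). The gripper opens to 93 mm and grips with 3 to 60 N. Pads are 15 mm wide; open, the fingers measure 128 mm over their backs; the gripper's body (75 mm by 188 mm) begins 65 mm behind the grasp point.
Start: joints at [-1.362, 0.13, 1.488, -0, 1.523, -0.085], TCP at [0.174, -0.574, 0.219] pointing down, gripper open.
Joint ranges: [-2.96, 2.96], [-0.89, 2.26], [0.02, 2.5], [-1.34, 4.48], [0, 2.73], [-2.66, 2.66]. Speed limits (rad/s): [2.39, 2.39, 2.79, 3.14, 3.14, 3.14].

## Interface

Orientations are given as a rotation vector (axis times angle).
In Python, from plant import robot gives the robot as it stands.
- The arm moves only by the tool play_rows, never from a script. Its argument "deltas" is one flat list of numbers, 5 for each row, row after row: the shift along the tool's x, y, z in mm, then the turn about the tool's z in degrees, then the finger opening in mm, from 0 to 93. A call has 1 to 10 rows; each row shifts and turns the commanded pose from where the row before left it, along the tool's axes as they then stand; what a row does not reach is not made up. A row lasts 1/12 s, in which the tool goes at most 41.7 mm and 7.16 degrees, less where a joint would pass 70% of its speed; a pose out of reach is approached as far as the arm can. A call with a gripper value outside its range is refused whole. The fingers move at their own pace and stop on an object; "newtons" is the grip in N (left out, the last holds). Time passes only in rows, so rows that do not move let the fingers close. It gives the time, the measured TCP pose, the force, the opening and the grip force at its end, in the units of the state.
- robot.read_state(): the state, without advancing time (a new reading comes with each control period).
- robot.read_camera(name): name is "side" or "top" or "wrist"; returns a dict with "pixels" (420x560x3 uint8, blue, green, red), "mtx" (3x3 intrinsics, pixels), "eye" and "rotation" of the camera in the world. Camera axes: x right, y up, looking along -z (the intrinsics and any distortion apply to the point x, -y, -z); pixel columns grow to the right and rows downward; lengths in m; the calibration is good to about 2 mm. A picture is of the moment at which its call begins. There is no depth.
- robot.close_job(): hands the job in; it is judged then, once.
The state is a dict: "t": time; "q": joint angles; "dq": joint speeds; "joint_torque": joint torques, N m; "tool_pos": TCP position; "orientation": TCP orientation; "force": force on the tool from outside, world axes, zero at the start; "wrist_torque": the same for the moment, N m; "opening": finger opening in m; "gripper_force": force on a finger pad.
Only numpy, scipy, OpenCV 4.12 (cv2) and the standard library are available. Lean on these libraries where they do the work, as an engineer would, in place of code of your own. Each camera call takes 0.05 s, during which the arm holds its last target. There are 200 camera calls.

## Task

Get the lens rack ready for the ultrasonic bath: run your closed fingertips lightly along the tops of the six lenses in one stroke from end to end, without lifting off in between, so that every lens is fully home in its clip. Then push the keeper over the row by its thumb tab until it is shut. Press gently, draw no lens up out of its clip, and leave the things round the rack where they are.

Things in the scene. Friction and masses are not known exactly. Their poses are not given: they have to be found in the camera images.
- rack: Steel lens cleaning rack, 382 mm long, 52 mm wide, on rubber feet on the desk (does not move); end cheeks 48 mm tall, 168 to 191 mm either side of the middle. Origin on the desk under the middle of the row of lenses; y runs along the row to lens 1 (robot's left end), x across it, away from the robot, towards the keeper's hinge; z up
- row_mid (a point): Fixed point in the middle of the row (rack x = y = 0), 62 mm above the desk: the height of the rims of lenses that are fully home. Six round lenses, 50 mm across, 5 mm thick, stand upright edge to edge in line along the rack's y, 53 mm apart (centres at y = +-26.5, +-79.5, +-132.5 mm, x = 0), each in a rubber-lined clip 32 mm tall
- lens1 (a joint): Height of lens 1 (counted from the robot's left) above home, m: 0 = fully home, grows upward to 0.02. Starts 4.5 to 7 mm proud; stays where it is left (about 1.5 N to slide). Can be pressed down, or wedged down by a fingertip passing along the row at the height of the home rims. The rubber under it gives a little and springs back
- lens1_top (a point): Topmost point of the rim of lens 1; moves with it
- lens2 (a joint): Height of lens 2 (counted from the robot's left) above home, m: 0 = fully home, grows upward to 0.02. Starts 4.5 to 7 mm proud; stays where it is left (about 1.5 N to slide). Can be pressed down, or wedged down by a fingertip passing along the row at the height of the home rims. The rubber under it gives a little and springs back
- lens2_top (a point): Topmost point of the rim of lens 2; moves with it
- lens3 (a joint): Height of lens 3 (counted from the robot's left) above home, m: 0 = fully home, grows upward to 0.02. Starts 4.5 to 7 mm proud; stays where it is left (about 1.5 N to slide). Can be pressed down, or wedged down by a fingertip passing along the row at the height of the home rims. The rubber under it gives a little and springs back
- lens3_top (a point): Topmost point of the rim of lens 3; moves with it
- lens4 (a joint): Height of lens 4 (counted from the robot's left) above home, m: 0 = fully home, grows upward to 0.02. Starts 4.5 to 7 mm proud; stays where it is left (about 1.5 N to slide). Can be pressed down, or wedged down by a fingertip passing along the row at the height of the home rims. The rubber under it gives a little and springs back
- lens4_top (a point): Topmost point of the rim of lens 4; moves with it
- lens5 (a joint): Height of lens 5 (counted from the robot's left) above home, m: 0 = fully home, grows upward to 0.02. Starts 4.5 to 7 mm proud; stays where it is left (about 1.5 N to slide). Can be pressed down, or wedged down by a fingertip passing along the row at the height of the home rims. The rubber under it gives a little and springs back
- lens5_top (a point): Topmost point of the rim of lens 5; moves with it
- lens6 (a joint): Height of lens 6 (counted from the robot's left) above home, m: 0 = fully home, grows upward to 0.02. Starts 4.5 to 7 mm proud; stays where it is left (about 1.5 N to slide). Can be pressed down, or wedged down by a fingertip passing along the row at the height of the home rims. The rubber under it gives a little and springs back
- lens6_top (a point): Topmost point of the rim of lens 6; moves with it
- keeper (a joint): Angle of the keeper, rad: 0 = shut on its stop (bar over the row, 4 mm above home rims), grows as it swings open, back to the rack's +x. Starts at 1.2 to 1.4, stays where it is left (1 to 2 N at the tab). A 5 mm wire frame: arms at y = +-161 mm, a bar 36 mm from the hinge line, and in the middle (y = 0) a thumb tab 40 mm wide, 2.5 mm thick, 17 mm farther out than the bar
- keeper_hinge (a point): Middle of the keeper's hinge line, which runs along the rack's y: 18 mm behind the row (rack x = +18 mm), 38 mm above the desk
- tab_edge (a point): Middle of the outer edge of the keeper's thumb tab, 53 mm from the hinge line; moves with the keeper. Open: about 55 mm behind the row's middle line, 75 mm above the desk; shut: 9 mm in front of it, 84 mm above the desk. A fingertip pushing from behind, moving level across the rack 68 mm above the desk, swings the tab up and over and clears the rims
- small_jar: Bystander, leave alone: small clear glass jar, 36 mm across, 41 mm tall, standing in front of the rack; origin under its middle
- tweezers: Bystander, leave alone: steel tweezers, 115 mm long, lying in front of the rack; origin under its middle
- brush: Bystander, leave alone: thin brush with a wooden handle, 160 mm long, lying in front of the rack; origin under its middle
- screw_tin: Bystander, leave alone: round tin, 55 mm across, 25 mm tall, behind the rack; origin under its middle
- varnish: Bystander, leave alone: small bottle with a tall black cap, 22 mm across, 62 mm tall, behind the rack; origin under its middle
- spectacles: Bystander, leave alone: pair of wire spectacles, 140 mm wide, 27 mm tall, behind the rack; origin under its middle

How it is judged:
By the outcome, as a careful person would: the job done as asked, in the order asked, and still so for the second after the job is handed in, with the robot touching nothing.
It also fails if it takes over 64 s, if anything falls off the work surface, if the arm or the gripper's body presses on something with over 40 N, if the wrist force passes 120 N, or if a joint passes its speed limit or range.

## Working session

There is one attempt and no reset: what is moved stays moved. The work goes in short steps, Python scripts to look and compute and a tool call to move; the robot and the scene stay as the last step left them, time stands still between calls to the robot, and variables do not carry over. Pictures are saved under pics/ and viewed, at most 10 in all, crops included, and the job is handed in when it is done.

Besides the shell and the picture viewer there is one more tool, called after "Request:" by a JSON object that holds its "op" and its "data". play_rows: Moves the arm, as the interface text tells. Its arguments: {"type":"object","properties":{"deltas":{"type":"array"},"newtons":{"type":"number"}},"required":["deltas"]}

```bash
mkdir -p pics
cat > h.py <<'E'
import numpy as np, cv2
from plant import robot
def snap(n,f=None):
    c=robot.read_camera(n)
    if f: cv2.imwrite('pics/'+f,c['pixels'])
    return c
def ray(c,u,v):
    p=np.linalg.inv(c['mtx'])@[u,v,1]; d=np.array(c['rotation'])@[p[0],-p[1],-p[2]]
    return np.array(c['eye']),d
def onz(c,u,v,z):
    e,d=ray(c,u,v); return e+d*(z-e[2])/d[2]
def proj(c,P):
    q=np.array(c['rotation']).T@(np.array(P)-c['eye']); p=c['mtx']@[q[0],-q[1],-q[2]]; return p[:2]/p[2]
E
python3 - <<'E'
from h import *
for n in('top','side'):
    c=snap(n,n+'1.png'); print(n,{k:np.round(v,3).tolist() for k,v in c.items() if k!='pixels'})
s=robot.read_state();print({k:np.round(v,3).tolist() for k,v in s.items()})
E
```

```text
top {'mtx': [[419.015, 0.0, 288.175], [0.0, 419.015, 214.712], [0.0, 0.0, 1.0]], 'eye': [0.396, 0.063, 0.933], 'rotation': [0.167, -0.178, -1.6]}
side {'mtx': [[459.821, 0.0, 271.648], [0.0, 459.821, 211.103], [0.0, 0.0, 1.0]], 'eye': [0.082, 0.805, 0.458], 'rotation': [0.423, -1.467, -2.16]}
{'t': 0.1, 'q': [-1.362, 0.131, 1.489, 0.0, 1.523, -0.085], 'dq': [0.001, -0.001, -0.003, 0.001, 0.001, -0.0], 'joint_torque': [0.002, -56.134, -49.31, 0.077, 0.029, -0.0], 'tool_pos': [0.174, -0.574, 0.218], 'orientation': [-3.106, -0.46, 0.0], 'force': [-0.564, 0.147, 0.778], 'wrist_torque': [-0.028, 0.035, 0.037], 'gripper_force': 0.0, 'opening': 0.093}
```

View pics/top1.png

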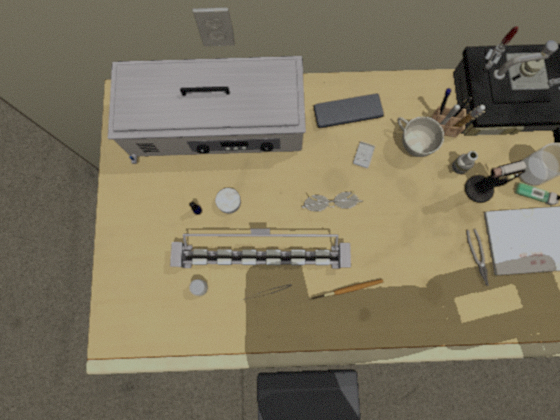

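View pics/side1.png

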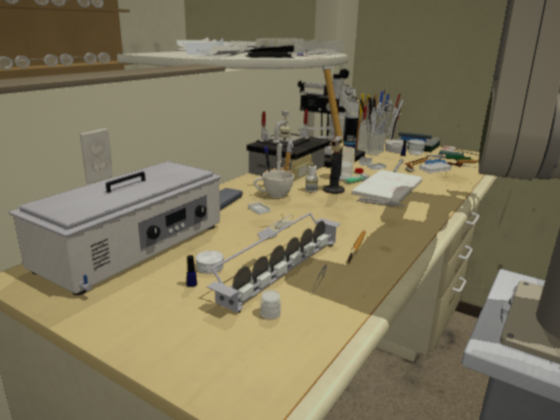

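The top view shows the rack from (172,255) to (350,256), with the keeper bar at row 233. The jar is at (198,287), the tweezers at (270,292), the brush at (345,288), the tin at (228,200), the varnish at (196,209) and the spectacles at (332,202). The side view shows the proud lenses, from about (240,275) to (320,235).

```bash
sed -i "s/    c=robot.read_camera(n)/    c=robot.read_camera(n); c['rotation']=cv2.Rodrigues(np.array(c['rotation'],float))[0]/" h.py
python3 - <<'E'
from h import *
c=snap('top')
a=cv2.resize(c['pixels'][220:300,160:360],None,fx=4,fy=4,interpolation=cv2.INTER_CUBIC)
d=snap('side')
b=cv2.resize(d['pixels'][210:320,190:350],None,fx=5,fy=5,interpolation=cv2.INTER_CUBIC)
cv2.imwrite('pics/a.png',a);cv2.imwrite('pics/b.png',b)
for u,v in((172,255),(350,256)): print(onz(c,u,v,.048))
E
```

```text
[0.51427575 0.30162898 0.048     ]
[ 0.49862058 -0.07478787  0.048     ]
```

View pics/a.png

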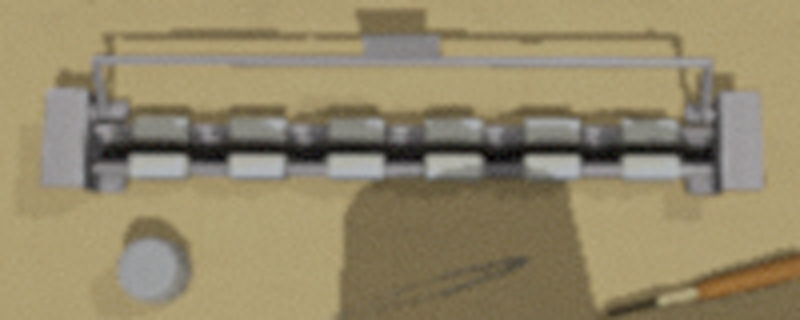

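View pics/b.png

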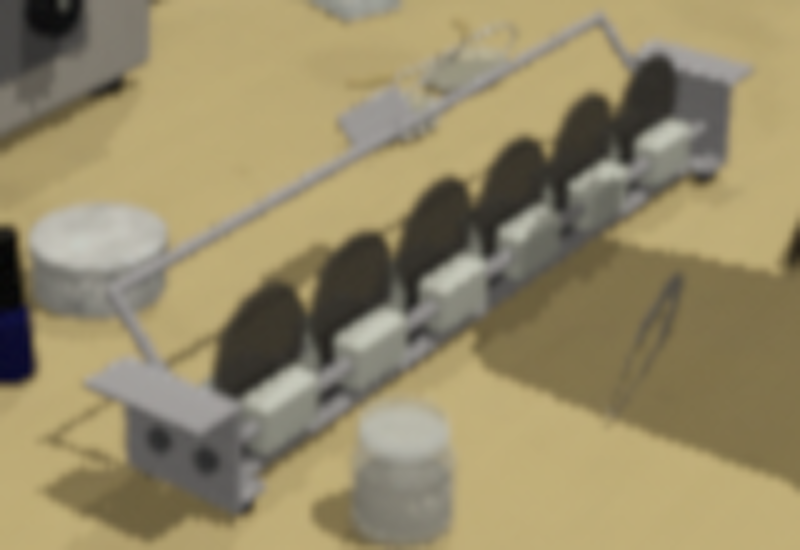

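The crop of the top view shows cheek plates centred at (65,138) and (742,140), the dark lens line near row 148, and the tab at about (402,47). The side crop shows the six lens crests running from (275,283) to (657,57).

Run:
```python
from h import *
c=snap('top');d=snap('side')
A=lambda x,y:(160+(x+.5)/4-.5,220+(y+.5)/4-.5)
B=lambda x,y:(190+(x+.5)/5-.5,210+(y+.5)/5-.5)
L=onz(c,*A(65,138),.048);R=onz(c,*A(742,140),.048)
ey=(L-R)/np.linalg.norm(L-R);ex=np.array([ey[1],-ey[0],0]);O=(L+R)/2;O[2]=0
print(L,R,np.linalg.norm(L-R),'O',O,'yaw deg',np.degrees(np.arctan2(-ey[0],ey[1])))
W=lambda x,y,z:O+ex*x+ey*y+[0,0,z]
toA=lambda p:((p[0]-160+.5)*4-.5,(p[1]-220+.5)*4-.5)
toB=lambda p:((p[0]-190+.5)*5-.5,(p[1]-210+.5)*5-.5)
ys=[132.5,79.5,26.5,-26.5,-79.5,-132.5]
print('top pred rim', [np.round(toA(proj(c,W(0,y/1e3,.067))),0).tolist() for y in ys])
print('top pred clip', [np.round(toA(proj(c,W(0,y/1e3,.032))),0).tolist() for y in ys])
print('side pred rim',[np.round(toB(proj(d,W(0,y/1e3,.0675))),0).tolist() for y in ys])
for y,(u,v) in zip(ys,[(275,283),(370,235),(452,180),(525,140),(597,95),(657,57)]):
    e,r=ray(d,*B(u,v)); t=(O-e)@ex/(r@ex); P=e+r*t; print('lens',y,(P-O)@ey,P[2])
# cheek plate corners
for n,cc in(('L',[(42,88),(88,88),(42,187),(88,187)]),('R',[(720,91),(765,91),(720,188),(765,188)])):
    for p in cc: q=onz(c,*A(*p),.048)-O; print(n,q@ex,q@ey)
print('side cheek pred',[np.round(toB(proj(d,W(x,y,.048)))).tolist() for x in(-.026,.026) for y in(.191,.168,-.168,-.191)])
# tab: two-view
def tri(p,q):
    e1,r1=ray(c,*A(*p));e2,r2=ray(d,*B(*q)); s=np.linalg.lstsq(np.c_[r1,-r2],e2-e1,rcond=None)[0]
    m=(e1+r1*s[0]+e2+r2*s[1])/2-O; return m@ex,m@ey,m[2]
print('tab mid edge',tri((402,36),(362,118)),'bar L',tri((98,60),(112,290)),'bar R',tri((708,63),(600,18)))
for n,(u,v) in dict(varn=(196,209),tin=(228,200),spec=(332,202),jar=(198,287)).items():
    q=onz(c,u,v,.03)-O;print(n,q@ex,q@ey)
```

```text
[0.51584191 0.29348346 0.048     ] [ 0.50190775 -0.06465771  0.048     ] 0.35841213693410884 O [0.50887483 0.11441288 0.        ] yaw deg -2.228076193160028
top pred rim [[146.0, 134.0], [248.0, 134.0], [350.0, 134.0], [453.0, 135.0], [555.0, 135.0], [657.0, 135.0]]
top pred clip [[159.0, 142.0], [258.0, 142.0], [356.0, 143.0], [455.0, 143.0], [553.0, 143.0], [651.0, 143.0]]
side pred rim [[249.0, 288.0], [342.0, 232.0], [426.0, 182.0], [504.0, 135.0], [574.0, 93.0], [639.0, 54.0]]
lens 132.5 0.11816668947872389 0.0633979437774353
lens 79.5 0.06227388426865684 0.059352541573311934
lens 26.5 0.009219839850743013 0.06148242135471116
lens -26.5 -0.04256412684062042 0.05943239071057416
lens -79.5 -0.09811726496320047 0.059893502558100664
lens -132.5 -0.14832285883540683 0.06056005182889629
L 0.026682335736852004 0.19306618422582153
L 0.026757501552127465 0.16858643870932588
L -0.025885740747629993 0.18972108698057027
L -0.025816477137330728 0.16555366566406407
R 0.026176019248688943 -0.16817770629447024
R 0.026249578116673708 -0.1921831724075004
R -0.025388536405134863 -0.16693372910728893
R -0.025320647618767466 -0.19063831535330195
side cheek pred [[196.0, 434.0], [241.0, 405.0], [729.0, 84.0], [753.0, 68.0], [79.0, 383.0], [125.0, 355.0], [628.0, 55.0], [653.0, 40.0]]
tab mid edge (np.float64(0.051069712291576294), np.float64(0.00026243615290304787), np.float64(0.07021857213067675)) bar L (np.float64(0.038960975897302), np.float64(0.1598277784085461), np.float64(0.0655111423451665)) bar R (np.float64(0.03772816755137066), np.float64(-0.16024406854301423), np.float64(0.06577051118260963))
varn 0.10252514717120668 0.14558381401572712
tin 0.1233207480287279 0.07552549942032412
spec 0.11952283430372256 -0.15569413742461058
jar -0.06766768758285795 0.13278621363969545
```

Request:
{"op": "play_rows", "data": {"deltas": [0,0,0,-7.09,0,0,0,0,-7.09,0,0,0,0,-7.09,0,0,0,0,-7.09,0,0,0,0,-7.09,0,0,0,0,-7.09,0,0,0,0,-7.09,0,0,0,0,-7.09,0,0,0,0,-7.09,0,0,0,0,-7.09,0], "newtons": 15}}

```text
t: 1.13
tool_pos: [0.1738, -0.5742, 0.2185]
orientation: [-2.258, -2.184, -0.0]
force: [0.4, 0.9, 0.4]
opening: 0.0309
gripper_force: 0.0
```

Request:
{"op": "play_rows", "data": {"deltas": [25.9,15.35,0,0,0,25.9,15.35,0,0,0,25.9,15.35,0,0,0,25.9,15.35,0,0,0,25.9,15.35,0,0,0,25.9,15.35,0,0,0,25.9,15.35,0,0,0,25.9,15.35,0,0,0,25.9,15.35,0,0,0,25.9,15.35,0,0,0]}}

```text
t: 1.97
tool_pos: [0.3379, -0.3203, 0.2188]
orientation: [2.265, 2.177, 0.0]
force: [1.0, 0.5, 0.1]
opening: 0.0003
gripper_force: 0.0
```

Request:
{"op": "play_rows", "data": {"deltas": [25.9,15.35,0,0,0,25.9,15.35,0,0,0,25.9,15.35,0,0,0,25.9,15.35,0,0,0,25.9,15.35,0,0,0,25.9,15.35,0,0,0,25.9,15.35,0,0,0,25.9,15.35,0,0,0,25.9,15.35,0,0,0,25.9,15.35,0,0,0]}}

```text
t: 2.8
tool_pos: [0.5016, -0.0674, 0.2187]
orientation: [2.265, 2.177, 0.0]
force: [-0.3, -0.9, 0.0]
opening: 0.0009
gripper_force: 0.0
```

Request:
{"op": "play_rows", "data": {"deltas": [0,0,20,0,0,0,0,20,0,0,0,0,20,0,0,0,0,20,0,0,0,0,20,0,0,0,0,0,0,0,0,0,0,0,0]}}

```text
t: 3.38
tool_pos: [0.5, -0.0686, 0.1178]
orientation: [-2.263, -2.175, 0.002]
force: [0.2, -0.2, 0.5]
opening: 0.0002
gripper_force: 0.0
```

Run:
```python
from h import *
c=snap('top');d=snap('side');w=snap('wrist')
f=lambda i,s:cv2.resize(i,s,interpolation=cv2.INTER_CUBIC)
im=np.vstack([np.hstack([f(c['pixels'][220:300,250:370],(450,300)),f(w['pixels'],(350,300))]),f(d['pixels'][200:300,220:480],(800,300))])
cv2.imwrite('pics/c.png',im); print(robot.read_state()['tool_pos'])
```

```text
[ 0.50210959 -0.06915674  0.12045708]
```

View pics/c.png

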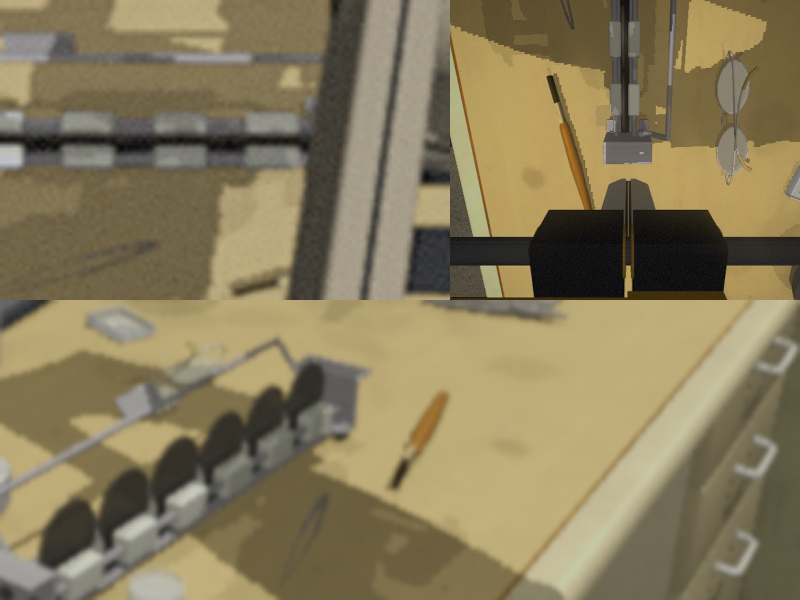

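The wrist view shows the finger seam at column 628, in line with the lens row at 625, just short of the lens-6 cheek. The gripper isn't in the side crop. The pose reading looks noisy, so I'll average it.

```bash
cat >> h.py <<'E'
def avg(n=12):
    P=[];F=[]
    for _ in range(n):
        robot.read_camera('wrist'); s=robot.read_state(); P.append(s['tool_pos']);F.append(s['force'])
    return np.mean(P,0),np.std(P,0),np.mean(F,0),np.std(F,0),s
E
python3 - <<'E'
from h import *
r=avg(14); print(*[np.round(x,4) for x in r[:4]],r[4]['orientation'],r[4]['q'],r[4]['t'])
E
```

```text
[ 0.5014 -0.0689  0.1193] [0.0004 0.0001 0.0007] [ 0.1421 -0.0517 -0.0743] [0.4674 0.3596 0.6305] [-2.26482380e+00 -2.17706630e+00  8.31562445e-05] [-2.37909008e-01 -5.43144129e-02  1.86365167e+00  3.32580909e-06
  1.33235900e+00 -1.98401348e-01] 4.2333
```

Request:
{"op": "play_rows", "data": {"deltas": [0,0,10,0,0,0,0,10,0,0,0,0,10,0,0,0,0,10,0,0,0,0,8,0,0,0,0,5,0,0,0,0,3,0,0,0,0,1,0,0]}}

```text
t: 4.9
tool_pos: [0.5006, -0.0687, 0.0609]
orientation: [-2.264, -2.176, 0.001]
force: [0.2, 0.0, -0.5]
opening: 0.0001
gripper_force: 0.0
```

Run:
```python
from h import *
r=avg(12); print(*[np.round(x,4) for x in r[:4]],r[4]['orientation'],r[4]['t'])
```

```text
[ 0.5013 -0.0689  0.0619] [0.0002 0.     0.0003] [-0.0022  0.1168 -0.0645] [0.4994 0.4147 0.4845] [2.26482394e+00 2.17704648e+00 1.31997030e-04] 5.5
```

Request:
{"op": "play_rows", "data": {"deltas": [0,0,0.5,0,0,5,0,0,0,0,5,0,0,0,0,5,0,0,0,0,5,0,0,0,0,5,0,0,0,0,5,0,0,0,0,5,0,0,0,0,5,0,0,0,0,5,0,0,0,0]}}

```text
t: 6.33
tool_pos: [0.5032, -0.0236, 0.0616]
orientation: [2.264, 2.177, 0.0]
force: [-0.3, -3.2, 4.7]
opening: 0.0006
gripper_force: 2.0
```

Request:
{"op": "play_rows", "data": {"deltas": [4,0,0,0,0,4,0,0,0,0,4,0,0,0,0,4,0,0,0,0,4,0,0,0,0]}}

```text
t: 6.75
tool_pos: [0.5034, -0.0032, 0.0609]
orientation: [-2.265, -2.176, -0.0]
force: [0.7, -0.2, -1.1]
opening: 0.0006
gripper_force: 0.1
```

Request:
{"op": "play_rows", "data": {"deltas": [5,0,0,0,0,5,0,0,0,0,5,0,0,0,0,5,0,0,0,0,5,0,0,0,0,5,0,0,0,0]}}

```text
t: 7.25
tool_pos: [0.505, 0.0264, 0.0613]
orientation: [2.265, 2.177, -0.0]
force: [-0.6, -4.6, 4.9]
opening: 0.0007
gripper_force: 3.2
```

Run:
```python
from h import *
r=avg(4); print(*[np.round(x,4) for x in r[:4]])
d=snap('side'); b=cv2.resize(d['pixels'][190:310,200:360],(800,600),interpolation=cv2.INTER_CUBIC)
cv2.imwrite('pics/d.png',b)
```

```text
[0.5052 0.0272 0.0616] [0.     0.0002 0.    ] [0.2216 2.4376 3.8988] [0.4968 0.3364 0.2277]
```

View pics/d.png

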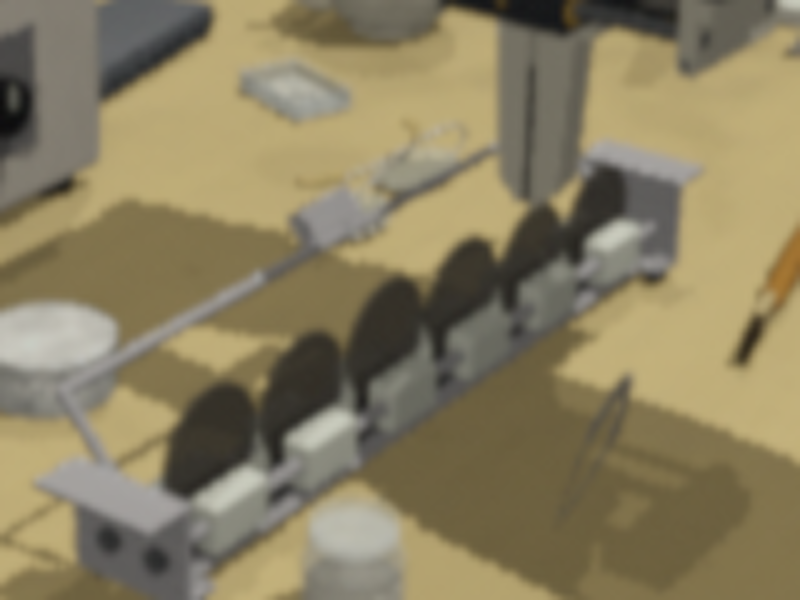

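The picture shows lens 6 seated at (605,165), clearly lower against its clip. The fingertip at (535,195) is on lens 5, and nothing else has been disturbed.

Request:
{"op": "play_rows", "data": {"deltas": [5,0,0,0,0,5,0,0,0,0,5,0,0,0,0,5,0,0,0,0,5,0,0,0,0,5,0,0,0,0,5,0,0,0,0,5,0,0,0,0,5,0,0,0,0,5,0,0,0,0]}}

```text
t: 8.33
tool_pos: [0.5068, 0.0765, 0.0611]
orientation: [2.265, 2.177, -0.0]
force: [-0.7, -2.0, 2.2]
opening: 0.0006
gripper_force: 1.2
```

Request:
{"op": "play_rows", "data": {"deltas": [5,0,0,0,0,5,0,0,0,0,5,0,0,0,0,5,0,0,0,0,5,0,0,0,0,5,0,0,0,0,5,0,0,0,0,5,0,0,0,0,5,0,0,0,0,5,0,0,0,0]}}

```text
t: 9.17
tool_pos: [0.5085, 0.126, 0.0609]
orientation: [2.265, 2.177, -0.001]
force: [0.6, -1.0, 1.4]
opening: 0.0004
gripper_force: 0.7
```

Request:
{"op": "play_rows", "data": {"deltas": [5,0,0,0,0,5,0,0,0,0,5,0,0,0,0,5,0,0,0,0,5,0,0,0,0,5,0,0,0,0,5,0,0,0,0,5,0,0,0,0,5,0,0,0,0,5,0,0,0,0]}}

```text
t: 10.0
tool_pos: [0.5105, 0.1761, 0.0609]
orientation: [2.265, 2.177, -0.002]
force: [-0.6, -3.6, 1.7]
opening: 0.0002
gripper_force: 1.5
```

Request:
{"op": "play_rows", "data": {"deltas": [5,0,0,0,0,5,0,0,0,0,5,0,0,0,0,5,0,0,0,0,5,0,0,0,0,5,0,0,0,0,5,0,0,0,0,5,0,0,0,0,5,0,0,0,0,5,0,0,0,0]}}

```text
t: 10.83
tool_pos: [0.512, 0.2241, 0.0603]
orientation: [2.263, 2.176, -0.007]
force: [-0.4, -3.9, 0.7]
opening: 0.0007
gripper_force: 0.9
```

Request:
{"op": "play_rows", "data": {"deltas": [5,0,0,0,0,5,0,0,0,0,5,0,0,0,0,5,0,0,0,0,5,0,0,0,0,5,0,0,0,0,5,0,0,0,0,5,0,0,0,0,5,0,0,0,0,5,0,0,0,0]}}

```text
t: 11.67
tool_pos: [0.5143, 0.2765, 0.0607]
orientation: [-2.264, -2.177, 0.001]
force: [-0.5, -0.2, 0.0]
opening: 0.0006
gripper_force: 0.0
```

Request:
{"op": "play_rows", "data": {"deltas": [5,0,0,0,0,5,0,0,0,0,5,0,0,0,0,5,0,0,0,0,0,0,0,0,0]}}

```text
t: 12.08
tool_pos: [0.5154, 0.2969, 0.0612]
orientation: [-2.264, -2.178, -0.001]
force: [0.6, -0.7, -0.7]
opening: 0.0004
gripper_force: 0.0
```

Request:
{"op": "play_rows", "data": {"deltas": [0,0,-20,0,0,0,0,-20,0,0,0,0,-20,0,0,0,0,-20,0,0,0,0,-20,0,0,0,0,-20,0,0,0,0,0,0,0]}}

```text
t: 12.67
tool_pos: [0.5178, 0.2969, 0.1864]
orientation: [2.263, 2.175, 0.011]
force: [0.8, -0.0, 1.4]
opening: 0.0005
gripper_force: 0.0
```

Run:
```python
from h import *
d=snap('side'); b=cv2.resize(d['pixels'][200:320,200:360],(800,600),interpolation=cv2.INTER_CUBIC)
cv2.imwrite('pics/e.png',b)
c=snap('top'); 
a=c['pixels'][225:242,180:345]; print(robot.read_state()['tool_pos'])
```

```text
[0.51612505 0.29608719 0.18195455]
```

View pics/e.png

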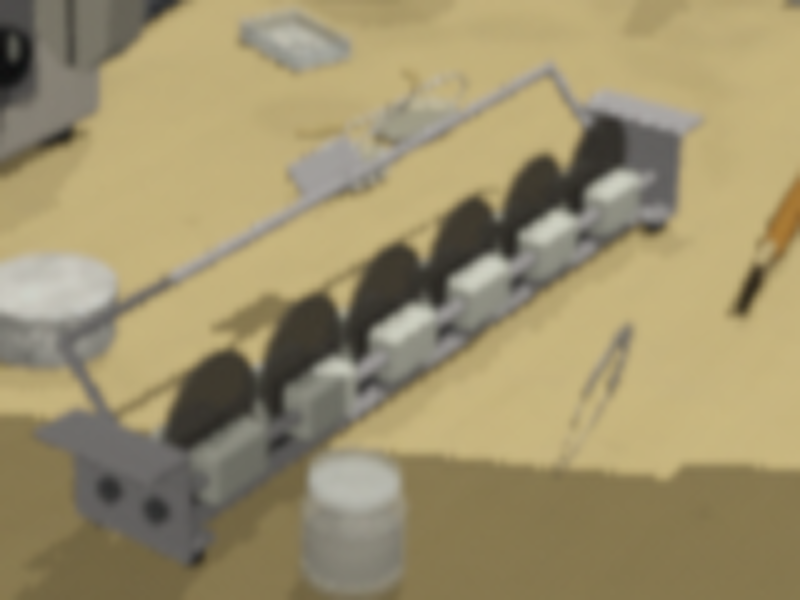

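All six lenses look lowered and in line. I'll measure the drop against the first side picture.

Run:
```python
from h import *
d=snap('side')
O=np.array([.50887,.11441,0]);ey=np.array([.0389,.9992,0]);ex=np.array([.9992,-.0389,0])
zs=np.arange(.045,.085,.00025)
for nm,im in(('before',cv2.imread('pics/side1.png')),('after',d['pixels'])):
    g=cv2.cvtColor(im,cv2.COLOR_BGR2GRAY).astype(np.float32); out=[]
    for y in(132.5,79.5,26.5,-26.5,-79.5,-132.5):
        pr=0
        for dy in np.arange(-4,4.1,1):
            p=np.array([proj(d,O-.001*ex+ey*(y+dy)/1e3+[0,0,z]) for z in zs],np.float32)
            pr=pr+cv2.remap(g,p[:,:1],p[:,1:],cv2.INTER_LINEAR)[:,0]/9
        lo,hi=pr[:40].min(),pr[-60:].mean()
        i=np.argmin(pr[:60]); k=i+np.argmax(pr[i:]>(lo+hi)/2); out.append(round(zs[k]*1e3,2))
    print(nm,out)
```

```text
before [np.float64(66.0), np.float64(64.0), np.float64(65.25), np.float64(63.0), np.float64(63.5), np.float64(64.5)]
after [np.float64(59.25), np.float64(60.25), np.float64(59.25), np.float64(58.5), np.float64(58.0), np.float64(60.25)]
```

Request:
{"op": "play_rows", "data": {"deltas": [-20.3,11.1,0,0,0,-20.3,11.1,0,0,0,-20.3,11.1,0,0,0,-20.3,11.1,0,0,0,-20.3,11.1,0,0,0,-20.3,11.1,0,0,0,-20.3,11.1,0,0,0,-20.3,11.1,0,0,0,-20.3,11.1,0,0,0]}}

```text
t: 13.57
tool_pos: [0.6073, 0.1081, 0.1788]
orientation: [-2.263, -2.176, 0.004]
force: [0.4, -0.4, 0.1]
opening: 0.0002
gripper_force: 0.0
```

Request:
{"op": "play_rows", "data": {"deltas": [0,0,17,0,0,0,0,17,0,0,0,0,17,0,0,0,0,17,0,0,0,0,12,0,0,0,0,10,0,0,0,0,0,0,0]}}

```text
t: 14.15
tool_pos: [0.6057, 0.1092, 0.0874]
orientation: [-2.262, -2.175, 0.007]
force: [-0.6, -0.7, -0.3]
opening: 0.0006
gripper_force: 0.0
```

Run:
```python
from h import *
r=avg(12); print(*[np.round(x,4) for x in r[:4]],r[4]['orientation'],r[4]['t'])
O=np.array([.50887,.11441,0]);ey=np.array([.0389,.9992,0]);ex=np.array([.9992,-.0389,0])
print((r[0]-O)@ex,(r[0]-O)@ey)
```

```text
[0.6084 0.1095 0.0917] [0.0006 0.0001 0.0009] [0.0442 0.0726 0.171 ] [0.4927 0.4837 0.358 ] [2.26468052e+00 2.17692375e+00 5.53335831e-04] 14.75
0.09964868878578605 -0.0010823320415814987
```

Request:
{"op": "play_rows", "data": {"deltas": [0,0,8,0,0,0,0,7,0,0,0,0,5,0,0,0,0,3.5,0,0,0,0,0,0,0,0,-5,0,0,0,0,-5,0,0,0,0,-5,0,0,0,0,-5,0,0,0,0,-5,0,0,0]}}

```text
t: 15.58
tool_pos: [0.5826, 0.1105, 0.068]
orientation: [2.265, 2.177, 0.001]
force: [-0.0, 0.5, -0.1]
opening: 0.0004
gripper_force: 0.0
```

Request:
{"op": "play_rows", "data": {"deltas": [0,-4,0,0,0,0,-4,0,0,0,0,-4,0,0,0,0,-4,0,0,0,0,-4,0,0,0]}}

```text
t: 16.0
tool_pos: [0.5679, 0.1111, 0.0717]
orientation: [2.26, 2.172, 0.013]
force: [11.4, -1.7, 15.2]
opening: 0.0007
gripper_force: 9.5
```

Run:
```python
from h import *
c=snap('top');d=snap('side');s=robot.read_state();print(s['tool_pos'],s['force'])
f=lambda i,s:cv2.resize(i,s,interpolation=cv2.INTER_CUBIC)
im=np.hstack([f(d['pixels'][190:290,210:310],(500,500)),f(c['pixels'][200:300,230:290],(300,500))])
cv2.imwrite('pics/f.png',im)
s=robot.read_state();print(s['tool_pos'],s['force'])
```

```text
[0.56772561 0.1110678  0.07202597] [ 8.11963838 -1.5260842  11.00402951]
[0.56772561 0.1110678  0.07202597] [ 8.11963838 -1.5260842  11.00402951]
```

View pics/f.png

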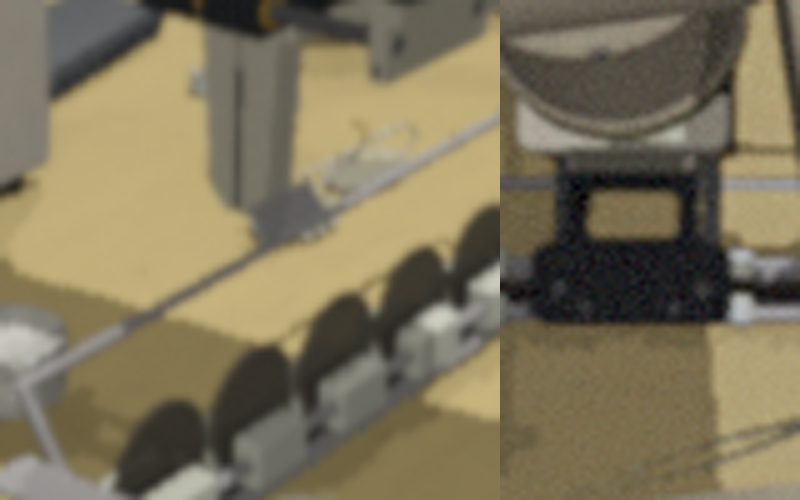

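The side view shows the rounded fingertip at (240,205) riding on the outer edge of the tab at (290,215), and the force points radially at the hinge. I'll back off, go lower and push from underneath.

Request:
{"op": "play_rows", "data": {"deltas": [0,10,0,0,0,0,10,0,0,0,0,10,0,0,0,0,5,0,0,0,0,0,4,0,0,0,0,4,0,0,0,0,4,0,0,0,0,0,0,0]}}

```text
t: 16.77
tool_pos: [0.5965, 0.1097, 0.0539]
orientation: [-2.264, -2.176, 0.003]
force: [0.7, 0.0, 0.4]
opening: 0.0009
gripper_force: 0.0
```

Run:
```python
from h import *
r=avg(8); print(*[np.round(x,4) for x in r[:4]],r[4]['orientation'],r[4]['t'])
O=np.array([.50887,.11441,0]);ey=np.array([.0389,.9992,0]);ex=np.array([.9992,-.0389,0])
print((r[0]-O)@ex,(r[0]-O)@ey)
c=snap('top');d=snap('side')
f=lambda i,s:cv2.resize(i,s,interpolation=cv2.INTER_CUBIC)
im=np.hstack([f(d['pixels'][190:290,210:310],(500,500)),f(c['pixels'][200:300,230:290],(300,500))])
cv2.imwrite('pics/g.png',im)
```

```text
[0.5978 0.1098 0.0555] [0.0005 0.     0.0005] [ 0.0199 -0.188   0.1175] [0.631  0.3335 0.2761] [2.26464992e+00 2.17695143e+00 5.69406814e-04] 17.1667
0.0890090029111433 -0.0011422129971716964
```

View pics/g.png

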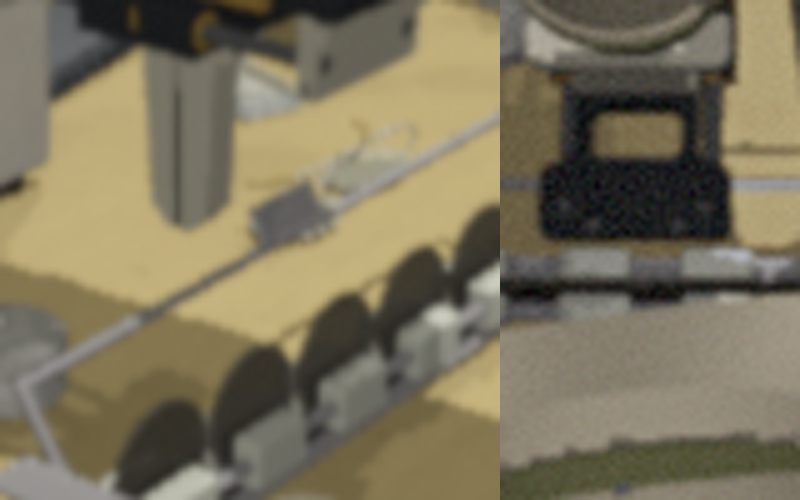

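The tab at (290,215) hasn't moved, and the fingers are now clear behind it and lower, with the tip at (185,225).

Request:
{"op": "play_rows", "data": {"deltas": [0,-5,0,0,0,0,-5,0,0,0,0,-5,0,0,0,0,-5,0,0,0,0,-4,0,0,0,0,-3,0,0,0]}}

```text
t: 17.77
tool_pos: [0.5704, 0.1109, 0.0556]
orientation: [-2.265, -2.177, 0.0]
force: [-0.0, -0.7, -0.1]
opening: 0.0007
gripper_force: 0.0
```

Request:
{"op": "play_rows", "data": {"deltas": [0,-3,0,0,0,0,-3,-1,0,0]}}

```text
t: 17.93
tool_pos: [0.5657, 0.1111, 0.0573]
orientation: [2.264, 2.176, 0.002]
force: [3.6, -0.1, 2.2]
opening: 0.0006
gripper_force: 1.3
```

Request:
{"op": "play_rows", "data": {"deltas": [0,-2,-1,0,0,0,-2,-1,0,0,0,-2,-1,0,0]}}

```text
t: 18.18
tool_pos: [0.5592, 0.1113, 0.06]
orientation: [2.265, 2.177, 0.001]
force: [0.7, 0.9, 1.1]
opening: 0.0006
gripper_force: 0.9
```

Request:
{"op": "play_rows", "data": {"deltas": [0,-2,-1,0,0,0,-2,-1,0,0,0,-2,-1,0,0,0,-2,-1,0,0,0,-2,-1,0,0,0,-2,-1,0,0]}}

```text
t: 18.68
tool_pos: [0.5465, 0.1117, 0.0654]
orientation: [-2.265, -2.177, 0.001]
force: [0.6, 0.5, -0.1]
opening: 0.0004
gripper_force: 0.4
```

Request:
{"op": "play_rows", "data": {"deltas": [0,-2,-1,0,0,0,-2,-1,0,0,0,-2,-0.5,0,0,0,-2,0,0,0,0,-2,0,0,0]}}

```text
t: 19.1
tool_pos: [0.5371, 0.1122, 0.0683]
orientation: [2.265, 2.177, 0.0]
force: [0.7, -0.3, 0.4]
opening: 0.0007
gripper_force: 0.4
```

Request:
{"op": "play_rows", "data": {"deltas": [0,-2,0,0,0,0,-2,0,0,0,0,-2,0,0,0]}}

```text
t: 19.35
tool_pos: [0.5309, 0.1124, 0.068]
orientation: [-2.265, -2.177, 0.0]
force: [1.3, 0.5, -0.7]
opening: 0.0008
gripper_force: 0.5
```

Request:
{"op": "play_rows", "data": {"deltas": [0,-1.5,0,0,0,0,-1.5,0,0,0]}}

```text
t: 19.52
tool_pos: [0.5279, 0.1126, 0.0681]
orientation: [-2.265, -2.177, 0.0]
force: [1.4, 0.4, -0.3]
opening: 0.0005
gripper_force: 0.5
```

Request:
{"op": "play_rows", "data": {"deltas": [0,-1.5,0,0,0,0,-1.5,0,0,0]}}

```text
t: 19.68
tool_pos: [0.525, 0.1127, 0.0681]
orientation: [-2.265, -2.177, 0.0]
force: [1.8, 0.2, -0.6]
opening: 0.0008
gripper_force: 0.4
```

Centre is now at rack x of about 0.016. I'll keep pushing until the stop shows up in the force.

Request:
{"op": "play_rows", "data": {"deltas": [0,-1,0,0,0,0,-1,0,0,0]}}

```text
t: 19.85
tool_pos: [0.523, 0.1128, 0.0681]
orientation: [-2.265, -2.177, -0.0]
force: [0.8, -0.2, -0.1]
opening: 0.0003
gripper_force: 0.4
```

Request:
{"op": "play_rows", "data": {"deltas": [0,-1,0,0,0,0,-1,0,0,0]}}

```text
t: 20.02
tool_pos: [0.5211, 0.1128, 0.0682]
orientation: [2.265, 2.177, 0.0]
force: [1.3, -0.3, -0.4]
opening: 0.0007
gripper_force: 0.4
```

Request:
{"op": "play_rows", "data": {"deltas": [0,-1,0,0,0]}}

```text
t: 20.1
tool_pos: [0.5201, 0.1129, 0.0682]
orientation: [-2.265, -2.177, -0.0]
force: [0.5, -0.5, -0.6]
opening: 0.0006
gripper_force: 0.4
```

Request:
{"op": "play_rows", "data": {"deltas": [0,-1,0,0,0,0,-1,0,0,0]}}

```text
t: 20.27
tool_pos: [0.518, 0.1129, 0.0682]
orientation: [-2.265, -2.177, -0.0]
force: [1.9, -0.9, -0.8]
opening: 0.0005
gripper_force: 0.4
```

Request:
{"op": "play_rows", "data": {"deltas": [0,-1,0,0,0,0,-0.5,0,0,0]}}

```text
t: 20.43
tool_pos: [0.5165, 0.113, 0.0682]
orientation: [2.265, 2.177, 0.0]
force: [1.9, -0.9, -0.1]
opening: 0.0002
gripper_force: 1.0
```

Request:
{"op": "play_rows", "data": {"deltas": [0,-0.5,0,0,0,0,-0.5,0,0,0]}}

```text
t: 20.6
tool_pos: [0.5163, 0.113, 0.0685]
orientation: [2.264, 2.176, 0.002]
force: [4.6, -0.4, -0.5]
opening: 0.0004
gripper_force: 1.8
```

Request:
{"op": "play_rows", "data": {"deltas": [0,-0.5,0,0,0,0,-0.5,0,0,0,0,0,0,0,0]}}

```text
t: 20.85
tool_pos: [0.516, 0.1131, 0.0689]
orientation: [2.264, 2.176, 0.004]
force: [5.9, 0.1, -0.9]
opening: 0.0003
gripper_force: 2.5
```

Request:
{"op": "play_rows", "data": {"deltas": [0,4,0,0,0,0,8,0,0,0,0,12,0,0,0,0,15,0,0,0,0,15,0,0,0,0,10,-10,0,0,0,0,-20,0,0,0,0,-25,0,0,0,0,-25,0,0,0,0,-25,0,0]}}

```text
t: 21.68
tool_pos: [0.5783, 0.1105, 0.1734]
orientation: [-2.264, -2.176, 0.003]
force: [0.4, -0.4, -0.7]
opening: 0.0006
gripper_force: 0.0
```

Request:
{"op": "play_rows", "data": {"deltas": [-25,0,-10,0,0,-25,0,0,0,0,-25,0,0,0,0,-25,0,0,0,0,-25,0,0,0,0,-25,0,0,0,0,-25,0,0,0,0,-25,0,0,0,0,0,0,0,0,0,0,0,0,0,0]}}

```text
t: 22.52
tool_pos: [0.5705, -0.0904, 0.1826]
orientation: [-2.267, -2.173, 0.001]
force: [0.1, -0.0, -0.6]
opening: 0.0007
gripper_force: 0.0
```

Run:
```python
from h import *
c=snap('top');d=snap('side')
f=lambda i,s:cv2.resize(i,s,interpolation=cv2.INTER_CUBIC)
im=np.vstack([f(d['pixels'][200:310,190:370],(592,362)),f(c['pixels'][180:300,160:460],(592,237))])
cv2.imwrite('pics/z.png',im); r=robot.read_state();print(r['t'],r['tool_pos'],r['force'])
```

```text
22.6167 [ 0.57063048 -0.08873705  0.1827637 ] [-0.45310918  0.13926374  0.84206269]
```

View pics/z.png

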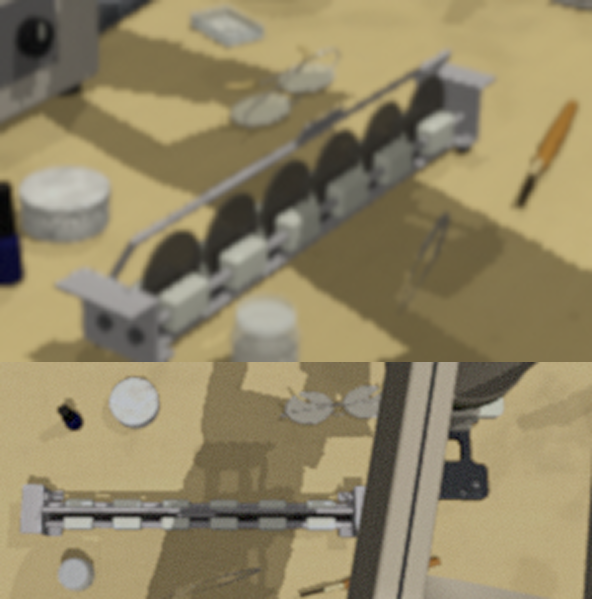

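The bar runs over the row from (130,245) to (445,60) in the side view, with the tab at (320,128), and the bystanders are unmoved. I'll compare that with the predicted shut positions.

Run:
```python
from h import *
c=snap('top');d=snap('side')
O=np.array([.50887,.11441,0]);ey=np.array([.0389,.9992,0]);ex=np.array([.9992,-.0389,0])
k=592/180
for a in(0,.1,.2,.3,.5):
    th=np.radians(120)-a
    P=lambda r,y:O+ex*(.018+r*np.cos(th))+ey*y+[0,0,.038+r*np.sin(th)]
    s=lambda p:np.round([(p[0]-190)*k,(p[1]-200)*k]).tolist()
    t=lambda p:np.round([(p[0]-160)*592/300,362+(p[1]-180)*592/300]).tolist()
    print(a,[s(proj(d,P(.036,y))) for y in(.161,-.161)],'tab',s(proj(d,P(.053,0))),'top bar',t(proj(c,P(.036,.1))),t(proj(c,P(.053,0))))
```

```text
0 [[127.0, 240.0], [441.0, 52.0]] tab [318.0, 114.0] top bar [102.0, 506.0] [196.0, 513.0]
0.1 [[122.0, 235.0], [437.0, 48.0]] tab [311.0, 108.0] top bar [102.0, 503.0] [196.0, 508.0]
0.2 [[117.0, 231.0], [433.0, 45.0]] tab [305.0, 103.0] top bar [102.0, 499.0] [196.0, 503.0]
0.3 [[112.0, 227.0], [429.0, 43.0]] tab [298.0, 99.0] top bar [101.0, 496.0] [196.0, 498.0]
0.5 [[102.0, 221.0], [420.0, 39.0]] tab [283.0, 92.0] top bar [102.0, 489.0] [196.0, 487.0]
```

```bash
python3 -c "
from plant import robot
print(robot.close_job())"
```

```text
the job is handed in; nothing more can be done
None
```

The job is handed in: I pressed the six lenses down in one unbroken stroke and pushed the keeper shut against its stop by its tab. The camera-measured lens drops were only good to about 1 mm, lens 2's was the smallest at 3.75 mm, and the first push at the tab jammed briefly at about 19 N before I backed off and pushed from lower down.

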